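# Unhitch the tow tongue from its ball

### The job

A short tow tongue is hitched to a ball mount on the bench. Swing the mount's lock lever round into its marked notch (the one with three drilled dimples), then squeeze the tongue's sprung latch tab sideways against the fixed fin and, keeping it squeezed, lift the tongue off the ball. Finish while still holding the tongue level in the gripper, latch squeezed, above the ball and about 8 cm higher than it sat, with the lever left in its marked notch and the jar, reel and cap round about left alone.

Things in the scene. Friction and masses are not known exactly. Their poses are not given: they have to be found in the camera images.
- ball_mount: Fixed dark steel foot plate, 230 x 80 x 8 mm (x -55 to 175 mm), with a steel ball on a neck. Origin: on the bench under the ball; x runs along the hitched tongue away from the ball, y to the lever's side, z up. The tongue's bar lies in two open aluminium saddles at x = 62 and 140 mm. A post at x = 100, y = 50 mm carries the lock lever.
- ball_center (a point): Centre of the mount's steel ball, 34 mm across, 55 mm above the bench; the ball's top is at 72 mm.
- lever_pivot (a point): Point on the lever's vertical pivot axis, at the height of lever_knob. Under the lever an aluminium quadrant (top 70 mm above the bench) has two notches, each between a pair of round teeth; three dark dimples in a row point at the marked one, where the lever leaves the tongue free.
- lock_lever (a joint): Lever angle, rad; grows anticlockwise seen from above. About 0: locked notch, its short arm lies 3 mm over the tongue's bar so it cannot rise. 1.22: marked notch, arm clear of the tongue. End stops at -0.05 and 1.30. A sprung detent takes about 3 N at the knob to leave or enter a notch; between the notches the lever turns easily and stays put.
- lever_knob (a point): On the axis of the lever's upright round black handle, 20 mm in diameter, 80 mm from the pivot; the handle spans 83 to 128 mm above the bench, this point is at 113 mm. From the pivot the handle points 20 degrees from the mount's x axis (toward +y) when locked, and along the mount's +y axis in the marked notch.
- tongue: Loose tow tongue stub, 0.45 kg, 188 mm long: grey coupler housing 46 mm wide, top 81 mm above the bench, whose socket sits over the ball, and a steel bar 30 x 26 mm running back. Origin: socket centre, at the ball's centre when hitched; x along the bar away from the ball, z up, y to the latch's side. Free of the ball after a rise of 36 mm.
- latch (a joint): Travel of the sliding latch, m, along the tongue's -y toward the fin: 0 sprung home, hooked under the ball; 0.012 fully squeezed on its stop; clear of the ball from about 0.008. The spring takes 5 N to start, 11 N at full travel, and returns it when let go. Tab and fin measure 60 mm over their outer faces at home, 48 mm squeezed.
- grip_point (a point): On the tongue, 25 mm behind the socket centre, near over the centre of mass, 110 mm above the bench when hitched: midway between the fin's outer face (tongue y = -18 mm) and the tab's outer face when fully squeezed (y = 30). Fingers closing along the tongue's y, centred here, squeeze the latch without pushing the tongue.
- latch_tab (a point): Centre of the outer face of the upright latch tab (moves with the latch), at the height of grip_point. Tab and the fixed fin facing it are steel plates 34 mm long along x, 6 mm thick, tops 125 mm above the bench when hitched.
- paste_jar: Bystander: white jar with a lid, 48 mm wide, 50 mm high, beside the coupler on the lever's side. Origin under its centre.
- solder_reel: Bystander: small reel with blue flanges, 57 mm wide, 33 mm high, on the other side of the coupler. Origin under its centre.
- spray_cap: Bystander: black plastic cap, 60 mm wide, 37 mm high, beyond the lever. Origin under its centre.

How it is judged:
On the way, in this order (a step that is already met when the one before it is completed fails the run):
1. the lock lever stands in the marked notch, tongue still seated on the ball (value of joint lock_lever above 1.12 rad and z of tongue in the frame of ball_center below 0.008 m), for 0.2 s.
2. the latch is squeezed clear of the ball, tongue still seated (value of joint latch above 0.008 m and z of tongue in the frame of ball_center below 0.008 m), for 0.1 s.
At the end, for the whole second after the job is handed in: The fingers hold the tongue at rest, 55 to 130 mm higher than it sat, its socket within 50 mm sideways of the ball's axis, level within 0.3 rad, off the mount, the latch still squeezed (above 0.008 m); the lever is in the marked notch (above 1.12 rad) (z of tongue in the frame of ball_center between 0.055 and 0.13 m and horizontal distance between tongue and ball_center below 0.05 m and angle between tongue's own z axis and vertical below 0.3 rad and contact force between the fingers and tongue above 1 N and contact force between tongue and ball_mount below 0.2 N and linear speed of tongue below 0.03 m/s and value of joint lock_lever above 1.12 rad and value of joint latch above 0.008 m); the arm keeps its last pose, push and grip.
It fails at once if the jar, the reel or the cap is shifted by more than 30 mm (distance of any of paste_jar, solder_reel, spray_cap from where it was at the start of the episode above 0.03 m).
It also fails if it takes over 51 s, if anything falls off the work surface, if the arm or the gripper's body presses on something with over 40 N, if the wrist force passes 120 N, or if a joint passes its speed limit or range.

### The arm

A 7-joint arm with a two-finger parallel gripper is mounted at the origin on a cart in front of the work surface, level with it; the furniture and walls round the work are solid. World frame = base frame: x ahead of the robot, y to its left, z up, the work surface at z = 0. Lengths are in m, angles in rad, forces in N, time in s.
With the tool pointing down it reaches from about 0.4 to 0.9 m from the base axis. Payload 5.5 kg.
Tool frame: the origin (TCP) lies midway between the tips of the shut fingers; the grasp point (between the pads) lies 19 mm behind it; z points along the fingers, y is the line along which they close (so a half turn about z gives the same grasp; the last joint's range is limited). The gripper opens to 85 mm and grips with 20 to 120 N. Pads are 22 mm wide; open, the fingers measure 114 mm over their backs; the gripper's body (76 mm by 85 mm) begins 54 mm behind the grasp point. The pads swing forward as they close: fully open they stand 13 mm farther back than shut.
Start: joints at [1.452, 0.501, -0.427, 1.55, 0.221, 1.138, -0.21], TCP at [0.242, -0.603, 0.231] pointing down, gripper open.
Joint ranges: [-2.88, 2.88], [-0.31, 2.03], [-1.54, 1.56], [0.2, 2.42], [-1.41, 4.55], [0.19, 2.02], [-2.57, 2.57]. Speed limits (rad/s): [2.57, 2.57, 3.14, 3.14, 3.14, 3.14, 3.14].

### API

Orientations are given as a rotation vector (axis times angle).
In Python, from plant import read_state, capture, calibration, hand_in gives the robot as it stands.
- The arm moves only by the tool send_rows, never from a script. Its argument "rows" is a list of rows, each an object of numbers: "tx", "ty", "tz": the shift along the world's x, y, z in m; "twist": the turn about the world's z in rad. In form: [{"tx": .., "ty": .., "tz": .., "twist": ..}, ...]. A call has 1 to 20 rows; each row is the pose to reach, as a shift and turn from the pose commanded when the call began; what a row does not reach only later rows make up. A row lasts 1/8 s, in which the tool goes at most 62.5 mm and 10.7 degrees, less where a joint would pass 70% of its speed; a pose out of reach is approached as far as the arm can. A call with a gripper value outside its range is refused whole. "hand" is the opening, from -1 (shut) to 1 (fully open), set as the call begins (left out, the last holds). The fingers move at their own pace and stop on an object; "newtons" is the grip in N (left out, the last holds). Time passes only in rows, so rows that repeat a pose let the fingers close. It gives the time, the measured TCP pose, the force, the opening and the grip force at its end, in the units of the state.
- read_state(): the state, without advancing time (a new reading comes with each control period).
- capture(name): name is "scene" or "top"; returns (picture, depth): 420x560x3 uint8, red, green, blue; 420x560 float32, m along the optical axis (not along the pixel's ray), 0 where there is no reading.
- calibration(name): a dict with "mtx" (3x3 intrinsics, pixels), "rvec" (rotation vector, rad) and "tvec" (3), from world to camera coordinates, as OpenCV has them. Camera axes: x right, y down, z forward; pixel columns grow to the right and rows downward; lengths in m; the calibration is good to about 2 mm. A picture is of the moment at which its call begins. calibration takes no time and is no camera call.
- hand_in(): hands the job in; it is judged then, once.
The state is a dict: "time": time; "joint_pos": joint angles; "dq": joint speeds; "effort": joint torques, N m; "ee_pos": TCP position; "eef_rot": TCP orientation; "wrist_force": force on the tool from outside, world axes, zero at the start; "wrist_torque": the same for the moment, N m; "opening": finger opening in m; "finger_force": force on a finger pad.
Only numpy, scipy, OpenCV 4.12 (cv2) and the standard library are available. Lean on these libraries where they do the work, as an engineer would, in place of code of your own. Each camera call takes 0.05 s, during which the arm holds its last target. There are 200 camera calls.

## Working session

There is one attempt and no reset: what is moved stays moved. The work goes in short steps, Python scripts to look and compute and a tool call to move; the robot and the scene stay as the last step left them, time stands still between calls to the robot, and variables do not carry over. Pictures are saved under pics/ and viewed, at most 10 in all, crops included, and the job is handed in when it is done.

Besides the shell and the picture viewer there is one more tool, called after ">>>" by a JSON object that holds its "method" and its "body", one argument or row to a line. send_rows: Moves the arm, as the interface text tells. Its arguments: {"type":"object","properties":{"rows":{"type":"array"},"hand":{"type":"number"},"newtons":{"type":"number"}},"required":["rows"]}

```bash
mkdir -p pics; cat > h.py <<'E'
import numpy as np, cv2
from plant import *
def cam(n):
    c=calibration(n); K=np.array(c['mtx'],float); R=cv2.Rodrigues(np.array(c['rvec'],float))[0]; t=np.array(c['tvec'],float).ravel(); return K,R,t
def pts(n,d):
    K,R,t=cam(n); v,u=np.mgrid[:d.shape[0],:d.shape[1]]
    P=np.stack([(u-K[0,2])/K[0,0]*d,(v-K[1,2])/K[1,1]*d,d],-1)
    return (P-t)@R
def ray(n,u,v,z):
    K,R,t=cam(n); o=-R.T@t; w=R.T@np.linalg.inv(K)@np.array([u,v,1.]); return o+w*(z-o[2])/w[2]
E
python3 - <<'E'
from h import *
for n in('scene','top'):
    p,d=capture(n); np.savez(n+'.npz',p=p,d=d); cv2.imwrite(f'pics/{n}0.png',cv2.resize(p[...,::-1],None,fx=1.4,fy=1.4))
    K,R,t=cam(n); print(n,-R.T@t,R[2],K[0,0],(d==0).mean())
s=read_state(); print(s)
E
```

```text
scene [-0.10996355  0.69189666  0.4821729 ] [ 0.73681384 -0.50399388 -0.45066123] 461.55146381142515 0.0039115646258503405
top [0.44948361 0.28031657 0.97221529] [ 0.10763028 -0.02123116 -0.99396427] 470.1838901065579 0.003822278911564626
{'time': 0.1, 'joint_pos': array([ 1.45221586,  0.50174526, -0.42678312,  1.55135172,  0.22076193,
        1.13830299, -0.21032084]), 'dq': array([-3.73454000e-04, -1.37921114e-03,  5.69402263e-04, -1.70489610e-03,
        6.99964962e-04, -1.87908377e-05,  3.30424673e-04]), 'effort': array([-1.09532685e-02, -5.70811057e+01, -5.83879620e+00, -2.81747675e+01,
        1.04383656e-02,  5.52604906e-03,  3.64693312e-05]), 'ee_pos': array([ 0.24189807, -0.60263188,  0.23036384]), 'eef_rot': array([-3.08281542e+00, -5.95719181e-01,  4.02070559e-04]), 'wrist_force': array([ 0.16866242, -0.12862149, -0.32356283]), 'wrist_torque': array([ 0.01795475, -0.01960508, -0.01899617]), 'finger_force': 0.0, 'opening': 0.08528316612158283}
```

View pics/scene0.png

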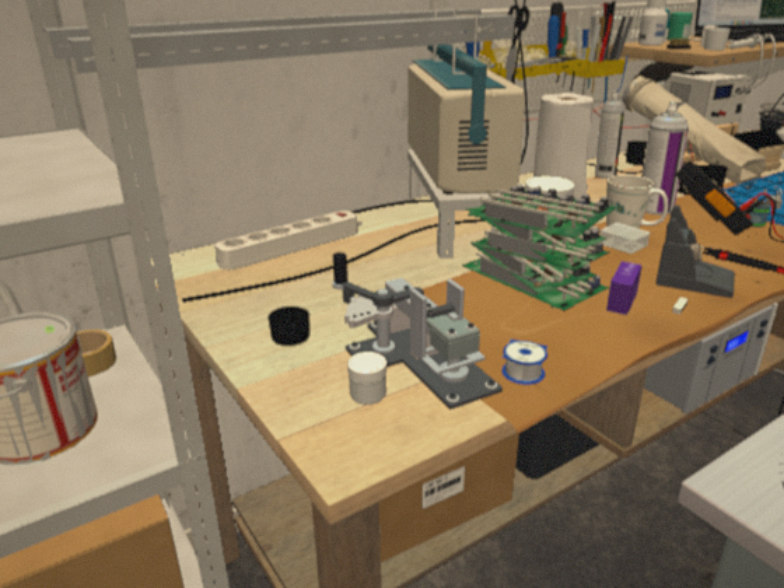

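View pics/top0.png

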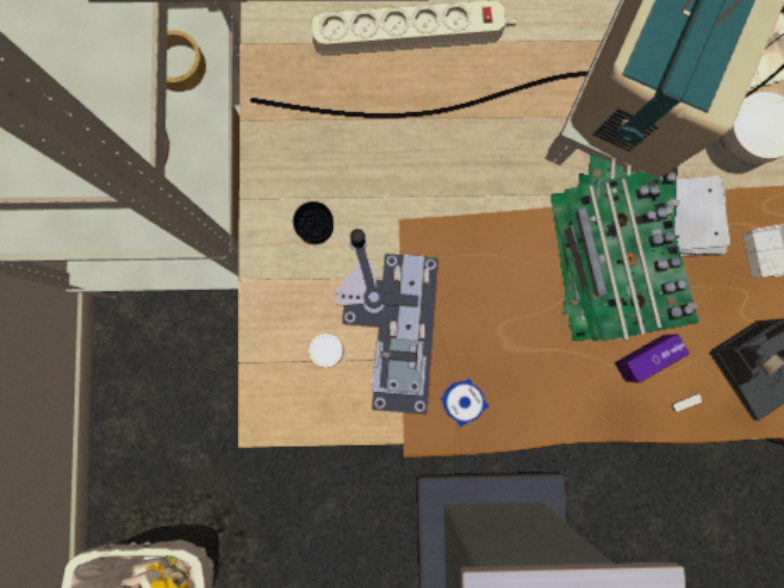

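The scene view shows the mount with the lever handle upright at about (340,268), and fin and tab at (418,315) and (455,300) of the enlarged picture. The top view shows the mount pointing away from the robot. There, the knob is at (358,238), the pivot (374,297), the dimples (350,297), the fin and tab around (400,355), the jar (326,350), the reel (464,402) and the cap (313,222).

```bash
python3 - <<'E'
from h import *
f=np.load('top.npz');p=f['p'];P=pts('top',f['d'])
x0,y0,x1,y1=225,150,365,310
cv2.imwrite('pics/topc.png',cv2.resize(p[y0:y1,x0:x1,::-1],None,fx=5,fy=3.75 if 0 else 3.7*1,interpolation=cv2.INTER_CUBIC) if 0 else cv2.resize(p[y0:y1,x0:x1,::-1],None,fx=3.7,fy=3.7,interpolation=cv2.INTER_CUBIC))
g=np.load('scene.npz');cv2.imwrite('pics/scc.png',cv2.resize(g['p'][170:300,190:370,::-1],None,fx=4.4,fy=4.4,interpolation=cv2.INTER_CUBIC))
for nm,Q,n in(('top',P,0),('scene',pts('scene',g['d']),1)):
    m=(Q[...,0]>.35)&(Q[...,0]<.75)&(Q[...,1]>.15)&(Q[...,1]<.5)
    for lo,hi in((.10,.121),(.121,.135),(.076,.09)):
        k=(m&(Q[...,2]>lo)&(Q[...,2]<hi)).astype(np.uint8)
        N,L,S,C=cv2.connectedComponentsWithStats(k)
        for i in range(1,N):
            if S[i,4]>8: q=Q[L==i]; print(nm,lo,hi,S[i,4],C[i].round(1),q.mean(0).round(4),q.min(0).round(3),q.max(0).round(3))
E
```

```text
top 0.1 0.121 21 [254.7 174.1] [0.6033 0.2982 0.1104] [0.601 0.29  0.101] [0.607 0.307 0.12 ]
top 0.1 0.121 9 [297. 252.] [0.458  0.2231 0.1116] [0.451 0.222 0.104] [0.465 0.224 0.119]
top 0.121 0.135 91 [254.6 168.6] [0.6105 0.2978 0.1274] [0.601 0.288 0.121] [0.619 0.306 0.132]
top 0.121 0.135 62 [268.9 252.3] [0.4582 0.2745 0.1245] [0.443 0.27  0.121] [0.473 0.278 0.128]
top 0.121 0.135 63 [298.7 255. ] [0.4524 0.221  0.1246] [0.436 0.216 0.122] [0.469 0.224 0.128]
top 0.076 0.09 209 [259.6 189.1] [0.5786 0.2897 0.0864] [0.548 0.276 0.082] [0.614 0.31  0.09 ]
top 0.076 0.09 791 [289.8 220.3] [0.5188 0.2332 0.0807] [0.46  0.21  0.076] [0.593 0.269 0.09 ]
top 0.076 0.09 12 [301.  254.5] [0.4534 0.2135 0.0799] [0.443 0.213 0.077] [0.464 0.214 0.084]
top 0.076 0.09 512 [287.6 269.2] [0.4264 0.2396 0.0812] [0.406 0.216 0.076] [0.451 0.262 0.089]
scene 0.1 0.121 99 [242.6 190.7] [0.6068 0.3039 0.1107] [0.602 0.293 0.1  ] [0.617 0.311 0.121]
scene 0.1 0.121 135 [324.7 210.2] [0.4517 0.2257 0.1108] [0.436 0.221 0.1  ] [0.471 0.229 0.121]
scene 0.1 0.121 134 [298.4 217.3] [0.4567 0.2794 0.1108] [0.442 0.276 0.1  ] [0.476 0.282 0.121]
scene 0.121 0.135 50 [242.2 183.3] [0.6096 0.3025 0.125 ] [0.603 0.292 0.121] [0.618 0.31  0.128]
scene 0.121 0.135 36 [324.8 203.4] [0.4537 0.2245 0.1231] [0.438 0.22  0.121] [0.471 0.228 0.125]
scene 0.121 0.135 38 [298.5 210.2] [0.4588 0.2779 0.1231] [0.442 0.273 0.121] [0.475 0.282 0.125]
scene 0.076 0.09 381 [265.7 209.5] [0.5594 0.2825 0.084 ] [0.521 0.224 0.076] [0.622 0.313 0.09 ]
scene 0.076 0.09 22 [299.4 207.2] [0.5288 0.2248 0.0847] [0.521 0.221 0.081] [0.539 0.229 0.086]
scene 0.076 0.09 10 [305.9 218.2] [0.4939 0.2351 0.0792] [0.491 0.231 0.077] [0.497 0.238 0.082]
scene 0.076 0.09 565 [319.3 232.1] [0.4366 0.2486 0.0811] [0.407 0.218 0.076] [0.475 0.283 0.09 ]
```

View pics/topc.png

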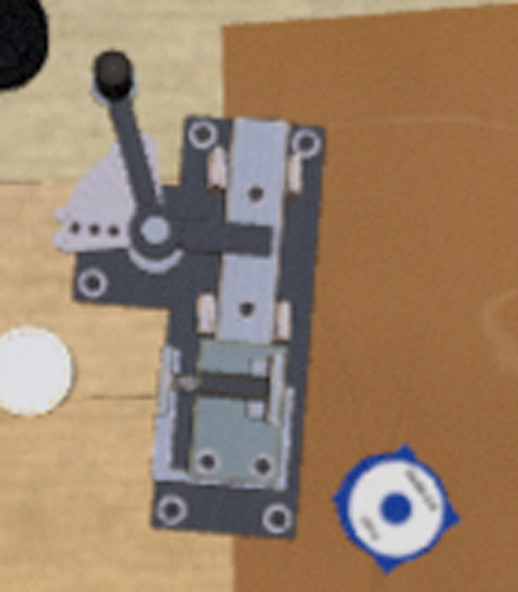

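View pics/scc.png

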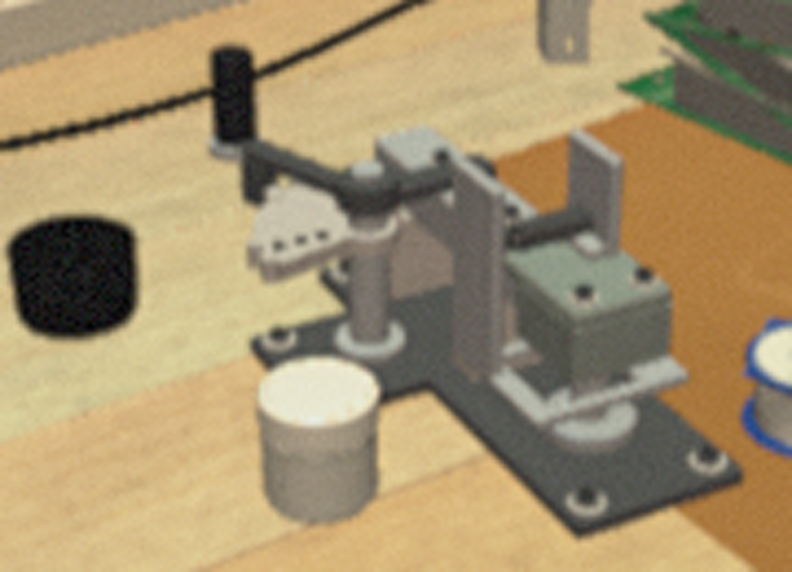

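The crops show the lever locked, with its short arm over the bar. In the top crop, the knob top is at (113,68), the pivot (156,230), the dimples at (75..113,230), and the plate bolts at (202,134), (306,143), (172,510) and (278,517). The tab is on the lever's side, left of the housing, and the fin is on the right.

```bash
python3 - <<'E'
from h import *
T=lambda u,v,z:ray('top',u/3.7+225-.36,v/3.7+150-.36,z)
b=[T(*q,.010) for q in((202,134),(306,143),(172,510),(278,517))]
for q in b: print(q.round(4))
f=(b[0]+b[1])/2;n=(b[2]+b[3])/2;ax=f-n;L=np.linalg.norm(ax);print('bolt axis',f,n,L,'yaw',np.arctan2(ax[1],ax[0]), 'across',np.linalg.norm(b[0]-b[1]))
yaw=np.arctan2(ax[1],ax[0])
print('pivot',T(156,230,.09),'knobtop',T(113,66,.128))
# plate edges
d=np.array([np.cos(yaw),np.sin(yaw),0]);nn=np.array([-d[1],d[0],0])
mid=(f+n)/2; o=mid-d*.060; print('ball from bolts',o)
for n_ in('top','scene'):
    Q=pts(n_,np.load(n_+'.npz')['d']).reshape(-1,3)
    m=(Q[:,0]>.42)&(Q[:,0]<.49)&(Q[:,1]>.2)&(Q[:,1]<.3)&(Q[:,2]>.09)&(Q[:,2]<.128)
    r=(Q[m]-o)
    for s in(1,-1):
        k=r[(np.sign(r@nn)==s)]; x=k@d;y=k@nn
        print(n_,'tab'if s>0 else'fin',len(k),'x',np.percentile(x,[2,50,98]).round(4),'y',np.percentile(y,[2,10,50,90,98]).round(4),'slope',np.polyfit(x,y,1)[0].round(3),'zmax',np.percentile(k[:,2],98).round(4))
    m=(Q[:,2]>.09)&(Q[:,2]<.135)&(Q[:,0]>.58)&(Q[:,0]<.63)&(Q[:,1]>.27)&(Q[:,1]<.33)
    k=Q[m];print('knob',k.mean(0),np.percentile(k,[2,98],axis=0).round(4).tolist())
    m=(Q[:,2]>.0)&(Q[:,2]<.06)&(abs((Q-o)@nn)<.2)
    w=((Q-o)@d>.02)&((Q-o)@d<.17)&(abs((Q-o)@nn)<.025)&(Q[:,2]>.06)&(Q[:,2]<.072); 
    k=Q[w]-o; print('bar y',np.percentile(k@nn,[2,50,98]).round(4),'x',np.percentile(k@d,[2,98]),'slope',np.polyfit(k@d,k@nn,1)[0],'z',np.median(Q[w][:,2]))
print('expected knob locked',o+d*(.1+.08*np.cos(.349))+nn*(.05+.08*np.sin(.349)),'pivot',o+d*.1+nn*.05)
# triangulated knob top from scene pixel
S=ray('scene',231/4.4+190-.39,50/4.4+170-.39,.128);print('scene knobtop',S)
E
```

```text
[0.5958 0.2499 0.01  ]
[0.5898 0.1918 0.01  ]
[0.3886 0.2704 0.01  ]
[0.3837 0.2125 0.01  ]
bolt axis [0.59284102 0.22081679 0.01      ] [0.3861556  0.24145013 0.01      ] 0.20771277115626638 yaw -0.0995000349864827 across 0.05841424719510649
pivot [0.53464221 0.27681798 0.09      ] knobtop [0.61241589 0.29674949 0.128     ]
ball from bolts [0.42979507 0.23709362 0.01      ]
top tab 180 x [0.0107 0.0243 0.0385] y [0.0007 0.0045 0.0247 0.0412 0.0427] slope 0.016 zmax 0.1164
top fin 121 x [0.0087 0.0239 0.0396] y [-0.0169 -0.0155 -0.0114 -0.0036 -0.0011] slope 0.006 zmax 0.1173
knob [0.60843229 0.29761487 0.1213437 ] [[0.601, 0.2883, 0.0911], [0.619, 0.3064, 0.1302]]
bar y [-0.0221  0.0157  0.0237] x [0.05223151 0.14808087] slope 0.008718354244458881 z 0.06329578382399068
scene tab 325 x [0.0087 0.0223 0.0408] y [0.0024 0.0116 0.0445 0.0461 0.0466] slope 0.035 zmax 0.1138
scene fin 241 x [0.0085 0.0219 0.0413] y [-0.0133 -0.0112 -0.0088 -0.0074 -0.0019] slope 0.04 zmax 0.1142
knob [0.60766162 0.30354557 0.11069847] [[0.6024, 0.293, 0.0913], [0.6175, 0.3104, 0.1272]]
bar y [0.0167 0.0181 0.0237] x [0.02777421 0.16232098] slope -0.024248293655317655 z 0.0665031311706582
expected knob locked [0.61179015 0.29666628 0.01      ] pivot [0.53426727 0.27691272 0.01      ]
scene knobtop [0.6134135 0.3004362 0.128    ]
```

```bash
python3 - <<'E'
from h import *
Q=np.vstack([pts(n,np.load(n+'.npz')['d']).reshape(-1,3) for n in('top','scene')])
H=np.full((10,12),np.nan)
for i in range(10):
  for j in range(12):
    x=i*.1;y=-.6+j*.1
    k=Q[(Q[:,0]>=x)&(Q[:,0]<x+.1)&(Q[:,1]>=y)&(Q[:,1]<y+.1)&(Q[:,2]>-.3)&(Q[:,2]<1)]
    if len(k)>5:H[i,j]=np.percentile(k[:,2],99)
print('cols y from -.6; rows x from 0');print(H.round(2))
E
```

```text
cols y from -.6; rows x from 0
[[  nan   nan   nan   nan   nan   nan  0.    0.     nan   nan   nan   nan]
 [  nan   nan   nan   nan  0.    0.    0.    0.     nan   nan   nan   nan]
 [  nan -0.19   nan   nan   nan   nan   nan   nan   nan   nan   nan   nan]
 [-0.    0.01  0.02  0.02  0.01  0.    0.    0.04  0.01  0.    0.     nan]
 [ 0.07  0.01  0.07  0.11  0.15  0.15  0.    0.03  0.97  0.05  0.     nan]
 [ 0.08  0.13  0.03  0.03  0.16  0.15  0.14  0.01  0.1   0.07  0.     nan]
 [ 0.22  0.18  0.1   0.04  0.3   0.3   0.14  0.    0.13  0.13  0.    0.55]
 [ 0.22  0.18  0.09  0.16  0.4   0.39  0.4   0.4   0.4   0.4   0.4   0.39]
 [-0.    0.22  0.22  0.41  0.4   0.4   0.4   0.4   0.4   0.4   0.4   0.4 ]
 [ 0.31  0.33  0.4   0.4   0.41  0.4   0.4   0.4   0.4   0.4   0.4   0.4 ]]
```

```bash
python3 - <<'E'
from h import *
for n in('top','scene'):
    d=np.load(n+'.npz')['d'];Q=pts(n,d)
    m=(Q[...,0]>.4)&(Q[...,0]<.8)&(Q[...,1]>.0)&(Q[...,1]<.6)&(Q[...,2]>.2)&(d>0)
    v,u=np.where(m);print(n,m.sum(), (u.min(),u.max(),v.min(),v.max(),Q[m].min(0).round(2),Q[m].max(0).round(2)) if m.any() else'')
E
```

```text
top 11149 (np.int64(0), np.int64(450), np.int64(0), np.int64(152), array([0.63, 0.  , 0.2 ]), array([0.8 , 0.6 , 0.56]))
scene 9133 (np.int64(41), np.int64(326), np.int64(0), np.int64(172), array([0.63, 0.  , 0.2 ]), array([0.8 , 0.6 , 0.45]))
```

>>> {"method": "send_rows", "body": {
  "rows": [
    {"tx": 0.01,"ty": 0.05,"tz": 0.03,"twist": 0},
    {"tx": 0.03,"ty": 0.1,"tz": 0.06,"twist": 0},
    {"tx": 0.05,"ty": 0.15,"tz": 0.09,"twist": 0},
    {"tx": 0.07,"ty": 0.2,"tz": 0.12,"twist": 0},
    {"tx": 0.1,"ty": 0.25,"tz": 0.12,"twist": 0},
    {"tx": 0.125,"ty": 0.3,"tz": 0.12,"twist": 0},
    {"tx": 0.145,"ty": 0.35,"tz": 0.12,"twist": 0},
    {"tx": 0.165,"ty": 0.4,"tz": 0.12,"twist": 0},
    {"tx": 0.185,"ty": 0.45,"tz": 0.12,"twist": 0},
    {"tx": 0.2,"ty": 0.5,"tz": 0.12,"twist": 0},
    {"tx": 0.21,"ty": 0.55,"tz": 0.12,"twist": 0},
    {"tx": 0.21,"ty": 0.6,"tz": 0.12,"twist": 0}
  ],
  "hand": 1,
  "newtons": 20
}}

```text
time: 1.6
ee_pos: [0.4523, -0.0014, 0.3511]
eef_rot: [-3.084, -0.597, -0.0]
wrist_force: [0.3, 0.2, -0.7]
opening: 0.0855
finger_force: 0.0
```

```bash
python3 - <<'E'
from h import *
for n,us,vs in(('top',(180,230,280,330),(20,60,100,130,150,160,170)),('scene',(150,200,250,300),(100,130,150,165,180,200))):
    Q=pts(n,np.load(n+'.npz')['d'])
    for v in vs: print(n,v,[Q[v,u].round(2).tolist() for u in us])
print(read_state()['joint_pos'].round(2))
E
```

```text
top 20 [[0.96, 0.46, -0.0], [0.94, 0.35, 0.04], [0.95, 0.24, 0.02], [0.94, 0.14, 0.04]]
top 60 [[0.87, 0.46, -0.0], [0.87, 0.35, -0.01], [0.87, 0.24, -0.0], [0.87, 0.13, -0.0]]
top 100 [[0.79, 0.46, -0.0], [0.78, 0.35, -0.0], [0.78, 0.24, -0.0], [0.78, 0.14, -0.01]]
top 130 [[0.72, 0.46, -0.0], [0.72, 0.35, -0.0], [0.72, 0.25, -0.0], [0.72, 0.14, -0.0]]
top 150 [[0.68, 0.46, -0.0], [0.67, 0.35, 0.0], [0.67, 0.25, -0.0], [0.67, 0.14, -0.0]]
top 160 [[0.66, 0.46, 0.0], [0.65, 0.35, 0.0], [0.65, 0.25, -0.0], [0.65, 0.14, 0.0]]
top 170 [[0.63, 0.46, -0.0], [0.63, 0.35, -0.0], [0.63, 0.25, -0.0], [0.63, 0.14, -0.0]]
scene 100 [[1.07, 0.31, 0.19], [1.07, 0.17, 0.18], [1.07, 0.01, 0.15], [0.93, -0.06, 0.17]]
scene 130 [[1.07, 0.32, 0.12], [1.07, 0.18, 0.09], [1.08, 0.01, 0.06], [1.07, -0.17, 0.03]]
scene 150 [[1.08, 0.33, 0.06], [1.07, 0.18, 0.03], [1.07, 0.02, -0.0], [0.99, -0.11, -0.0]]
scene 165 [[1.07, 0.33, 0.02], [0.97, 0.23, 0.03], [0.94, 0.1, 0.01], [0.88, -0.03, 0.0]]
scene 180 [[1.02, 0.35, -0.0], [0.93, 0.25, 0.01], [0.88, 0.13, -0.0], [0.8, 0.03, -0.0]]
scene 200 [[0.91, 0.4, -0.0], [0.82, 0.3, 0.0], [0.77, 0.2, -0.0], [0.7, 0.1, -0.0]]
[ 0.87  0.05 -0.94  1.85  0.04  1.27 -1.27]
```

>>> {"method": "send_rows", "body": {
  "rows": [
    {"tx": 0.0,"ty": 0.05,"tz": 0,"twist": 0},
    {"tx": 0.01,"ty": 0.1,"tz": 0,"twist": -0.05},
    {"tx": 0.03,"ty": 0.15,"tz": 0,"twist": -0.1},
    {"tx": 0.05,"ty": 0.2,"tz": 0,"twist": -0.13},
    {"tx": 0.075,"ty": 0.24,"tz": -0.02,"twist": -0.13},
    {"tx": 0.105,"ty": 0.27,"tz": -0.05,"twist": -0.13},
    {"tx": 0.135,"ty": 0.29,"tz": -0.08,"twist": -0.13},
    {"tx": 0.16,"ty": 0.3,"tz": -0.12,"twist": -0.13},
    {"tx": 0.16,"ty": 0.3,"tz": -0.17,"twist": -0.13},
    {"tx": 0.16,"ty": 0.3,"tz": -0.19,"twist": -0.13},
    {"tx": 0.16,"ty": 0.3,"tz": -0.19,"twist": -0.13}
  ]
}}

```text
time: 2.98
ee_pos: [0.6113, 0.2962, 0.1601]
eef_rot: [3.116, 0.395, -0.004]
wrist_force: [-0.4, 0.0, 1.4]
opening: 0.0852
finger_force: 0.0
```

```bash
python3 - <<'E'
from h import *
s=read_state();print(s['joint_pos'].round(2),s['ee_pos'],s['eef_rot'])
p,d=capture('scene');cv2.imwrite('pics/s1.png',cv2.resize(p[130:300,170:390,::-1],None,fx=3.5,fy=3.5,interpolation=cv2.INTER_CUBIC))
E
```

```text
[ 0.06  0.75 -0.86  1.52  0.6   1.16 -2.23] [0.61128629 0.29616131 0.1600643 ] [ 3.11582758  0.39470457 -0.00443789]
```

View pics/s1.png

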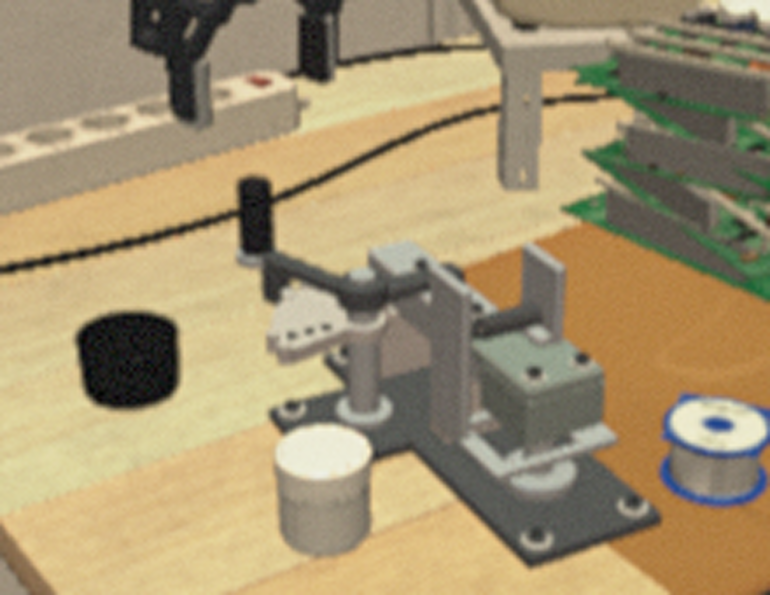

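The view shows the open fingers straddling the handle from above, with the handle at (255,215).

>>> {"method": "send_rows", "body": {
  "rows": [
    {"tx": 0.001,"ty": 0.002,"tz": -0.03,"twist": 0},
    {"tx": 0.001,"ty": 0.002,"tz": -0.06,"twist": 0},
    {"tx": 0.001,"ty": 0.002,"tz": -0.068,"twist": 0}
  ]
}}

```text
time: 3.4
ee_pos: [0.6136, 0.2986, 0.0941]
eef_rot: [3.117, 0.394, 0.001]
wrist_force: [0.5, -0.2, -1.0]
opening: 0.085
finger_force: 0.0
```

>>> {"method": "send_rows", "body": {
  "rows": [
    {"tx": 0,"ty": 0,"tz": 0,"twist": 0},
    {"tx": 0,"ty": 0,"tz": 0,"twist": 0},
    {"tx": 0,"ty": 0,"tz": 0,"twist": 0},
    {"tx": 0,"ty": 0,"tz": 0,"twist": 0},
    {"tx": 0,"ty": 0,"tz": 0,"twist": 0},
    {"tx": 0,"ty": 0,"tz": 0,"twist": 0},
    {"tx": 0,"ty": 0,"tz": 0,"twist": 0},
    {"tx": 0,"ty": 0,"tz": 0,"twist": 0}
  ],
  "hand": -1,
  "newtons": 20
}}

```text
time: 4.4
ee_pos: [0.6137, 0.2991, 0.0943]
eef_rot: [-3.116, -0.394, -0.002]
wrist_force: [-0.3, -0.1, 5.8]
opening: 0.0193
finger_force: 22.4
```

>>> {"method": "send_rows", "body": {
  "rows": [
    {"tx": -0.002,"ty": 0.006,"tz": 0,"twist": 0.08},
    {"tx": -0.005,"ty": 0.014,"tz": 0,"twist": 0.187},
    {"tx": -0.009,"ty": 0.0215,"tz": 0,"twist": 0.292},
    {"tx": -0.0135,"ty": 0.0285,"tz": 0,"twist": 0.396},
    {"tx": -0.019,"ty": 0.035,"tz": 0,"twist": 0.5},
    {"tx": -0.025,"ty": 0.0405,"tz": 0,"twist": 0.606}
  ]
}}

```text
time: 5.15
ee_pos: [0.5887, 0.3398, 0.0943]
eef_rot: [2.855, 1.311, 0.002]
wrist_force: [0.2, -1.0, 5.3]
opening: 0.0193
finger_force: 22.4
```

Following well with hardly any side force; the second half comes next.

>>> {"method": "send_rows", "body": {
  "rows": [
    {"tx": -0.0065,"ty": 0.005,"tz": 0,"twist": 0.104},
    {"tx": -0.0135,"ty": 0.0095,"tz": 0,"twist": 0.209},
    {"tx": -0.0215,"ty": 0.0135,"tz": 0,"twist": 0.314},
    {"tx": -0.029,"ty": 0.016,"tz": 0,"twist": 0.42},
    {"tx": -0.0375,"ty": 0.018,"tz": 0,"twist": 0.523},
    {"tx": -0.0455,"ty": 0.0195,"tz": 0,"twist": 0.628},
    {"tx": -0.0455,"ty": 0.0195,"tz": 0,"twist": 0.628}
  ]
}}

```text
time: 6.02
ee_pos: [0.543, 0.3591, 0.0943]
eef_rot: [2.312, 2.127, 0.002]
wrist_force: [0.5, -2.0, 6.1]
opening: 0.0191
finger_force: 22.4
```

```bash
python3 - <<'E'
from h import *
s=read_state();print(s['joint_pos'].round(2),s['ee_pos'],s['wrist_force'])
p,d=capture('top');cv2.imwrite('pics/t2.png',cv2.resize(p[150:310,225:365,::-1],None,fx=3.7,fy=3.7,interpolation=cv2.INTER_CUBIC))
E
```

```text
[ 0.06  0.9  -1.06  1.64  0.86  1.13 -1.32] [0.543032   0.35913747 0.09429554] [ 0.49697721 -1.99861866  6.0672785 ]
```

View pics/t2.png

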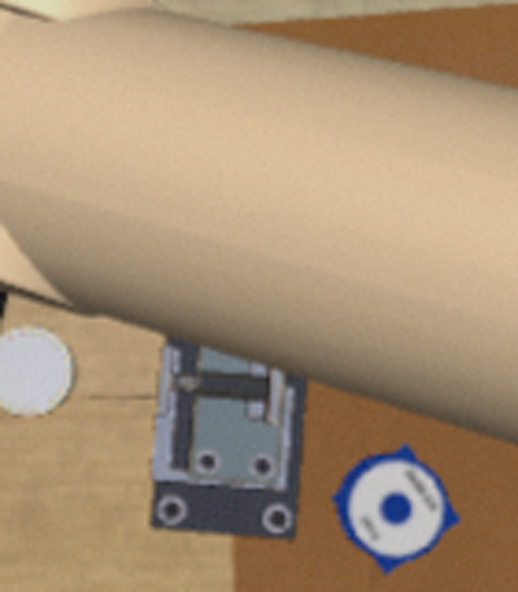

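The arm hides the lever in this view, so I'll release, rise and check.

>>> {"method": "send_rows", "body": {
  "rows": [
    {"tx": 0,"ty": 0,"tz": 0,"twist": 0},
    {"tx": 0,"ty": 0,"tz": 0,"twist": 0},
    {"tx": 0,"ty": 0,"tz": 0,"twist": 0},
    {"tx": 0,"ty": 0,"tz": 0,"twist": 0},
    {"tx": 0,"ty": 0,"tz": 0.02,"twist": 0},
    {"tx": 0,"ty": 0,"tz": 0.06,"twist": 0},
    {"tx": 0,"ty": 0,"tz": 0.11,"twist": 0},
    {"tx": -0.02,"ty": -0.03,"tz": 0.14,"twist": 0.15},
    {"tx": -0.04,"ty": -0.06,"tz": 0.14,"twist": 0.33},
    {"tx": -0.06,"ty": -0.09,"tz": 0.14,"twist": 0.51},
    {"tx": -0.08,"ty": -0.11,"tz": 0.14,"twist": 0.69},
    {"tx": -0.088,"ty": -0.117,"tz": 0.14,"twist": 0.87},
    {"tx": -0.088,"ty": -0.117,"tz": 0.14,"twist": 1.05},
    {"tx": -0.088,"ty": -0.117,"tz": 0.14,"twist": 1.23},
    {"tx": -0.088,"ty": -0.117,"tz": 0.14,"twist": 1.41},
    {"tx": -0.088,"ty": -0.117,"tz": 0.14,"twist": 1.57},
    {"tx": -0.088,"ty": -0.117,"tz": 0.14,"twist": 1.57}
  ],
  "hand": 1
}}

```text
time: 8.2
ee_pos: [0.4548, 0.242, 0.2344]
eef_rot: [0.136, 3.137, 0.0]
wrist_force: [-0.4, -0.2, 0.5]
opening: 0.0851
finger_force: 0.0
```

```bash
python3 - <<'E'
from h import *
s=read_state();print(s['joint_pos'].round(2),s['ee_pos'],s['eef_rot'],s['wrist_force'])
R=cv2.Rodrigues(s['eef_rot'])[0];print('tool y ang',np.degrees(np.arctan2(R[1,1],R[0,1])))
p,d=capture('scene');cv2.imwrite('pics/s3.png',cv2.resize(p[130:300,170:390,::-1],None,fx=3.5,fy=3.5,interpolation=cv2.INTER_CUBIC))
Q=pts('scene',d).reshape(-1,3)
k=Q[(Q[:,2]>.092)&(Q[:,2]<.13)&(Q[:,0]>.48)&(Q[:,0]<.64)&(Q[:,1]>.29)&(Q[:,1]<.4)]
print('knob',len(k),k.mean(0),np.percentile(k,[2,98],axis=0))
E
```

```text
[ 0.51  0.74 -1.52  1.87  0.77  1.32  0.26] [0.45482834 0.242048   0.23439855] [1.36446869e-01 3.13741927e+00 1.20793857e-04] [-0.36999564 -0.21038375  0.52102272]
tool y ang 85.01953753167456
knob 234 [0.53753332 0.36201803 0.11206706] [[0.53183624 0.35223034 0.0925944 ]
 [0.54814738 0.36947458 0.12765368]]
```

View pics/s3.png

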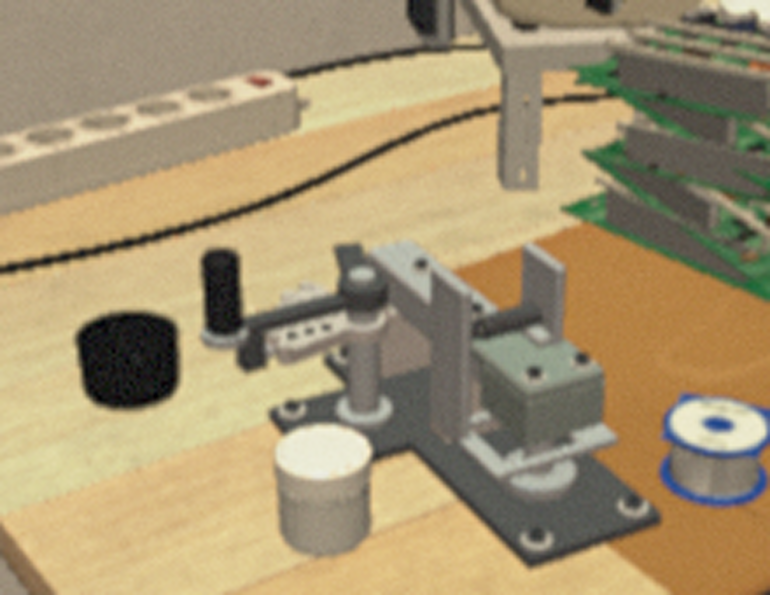

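The lever now lies over the dimples: the knob moved by a chord of 91 mm, which is about 1.21 rad. Jar, reel and cap are unmoved. Next is lowering over tab and fin.

>>> {"method": "send_rows", "body": {
  "rows": [
    {"tx": 0.0015,"ty": 0.001,"tz": -0.05,"twist": -0.013},
    {"tx": 0.0015,"ty": 0.001,"tz": -0.09,"twist": -0.013},
    {"tx": 0.0015,"ty": 0.001,"tz": -0.12,"twist": -0.013},
    {"tx": 0.0015,"ty": 0.001,"tz": -0.142,"twist": -0.013},
    {"tx": 0.0015,"ty": 0.001,"tz": -0.142,"twist": -0.013}
  ]
}}

```text
time: 8.88
ee_pos: [0.4556, 0.2425, 0.0905]
eef_rot: [-0.157, -3.136, 0.002]
wrist_force: [-0.5, -0.4, -0.3]
opening: 0.0855
finger_force: 0.0
```

>>> {"method": "send_rows", "body": {
  "rows": [
    {"tx": 0,"ty": 0,"tz": 0,"twist": 0},
    {"tx": 0,"ty": 0,"tz": 0,"twist": 0},
    {"tx": 0,"ty": 0,"tz": 0,"twist": 0},
    {"tx": 0,"ty": 0,"tz": 0,"twist": 0},
    {"tx": 0,"ty": 0,"tz": 0,"twist": 0},
    {"tx": 0,"ty": 0,"tz": 0,"twist": 0},
    {"tx": 0,"ty": 0,"tz": 0,"twist": 0},
    {"tx": 0,"ty": 0,"tz": 0,"twist": 0}
  ],
  "hand": -1,
  "newtons": 50
}}

```text
time: 9.88
ee_pos: [0.4574, 0.2425, 0.0936]
eef_rot: [0.156, 3.135, -0.002]
wrist_force: [-2.6, -4.6, 13.7]
opening: 0.0468
finger_force: 49.8
```

The opening of 47 mm matches full squeeze (48 mm) and the side force is small. Now I'll lift.

>>> {"method": "send_rows", "body": {
  "rows": [
    {"tx": 0,"ty": 0,"tz": 0.004,"twist": 0},
    {"tx": 0,"ty": 0,"tz": 0.008,"twist": 0},
    {"tx": 0,"ty": 0,"tz": 0.013,"twist": 0}
  ]
}}

```text
time: 10.25
ee_pos: [0.4559, 0.2424, 0.1042]
eef_rot: [-0.155, -3.137, 0.001]
wrist_force: [-0.2, 0.9, -5.1]
opening: 0.0466
finger_force: 52.2
```

The wrist now carries −5 N, about the tongue's weight, so it is rising freely.

>>> {"method": "send_rows", "body": {
  "rows": [
    {"tx": 0,"ty": 0,"tz": 0.008,"twist": 0},
    {"tx": 0,"ty": 0,"tz": 0.018,"twist": 0},
    {"tx": 0,"ty": 0,"tz": 0.028,"twist": 0},
    {"tx": 0,"ty": 0,"tz": 0.038,"twist": 0},
    {"tx": 0,"ty": 0,"tz": 0.048,"twist": 0},
    {"tx": 0,"ty": 0,"tz": 0.058,"twist": 0},
    {"tx": 0,"ty": 0,"tz": 0.065,"twist": 0},
    {"tx": 0,"ty": 0,"tz": 0.07,"twist": 0},
    {"tx": 0,"ty": 0,"tz": 0.07,"twist": 0},
    {"tx": 0,"ty": 0,"tz": 0.07,"twist": 0},
    {"tx": 0,"ty": 0,"tz": 0.07,"twist": 0}
  ]
}}

```text
time: 11.62
ee_pos: [0.456, 0.2427, 0.174]
eef_rot: [-0.155, -3.137, 0.0]
wrist_force: [-0.6, -0.8, -5.2]
opening: 0.0466
finger_force: 52.2
```

```bash
python3 - <<'E'
from h import *
p,d=capture('scene');cv2.imwrite('pics/s4.png',cv2.resize(p[110:300,170:390,::-1],None,fx=3.1,fy=3.1,interpolation=cv2.INTER_CUBIC))
s=read_state();print(s['ee_pos'],s['wrist_force'],s['opening'],s['finger_force'])
E
```

```text
[0.4560314  0.24275404 0.17403633] [ 0.01065451  1.02250489 -4.49225648] 0.04652149833025 52.1967476606369
```

View pics/s4.png

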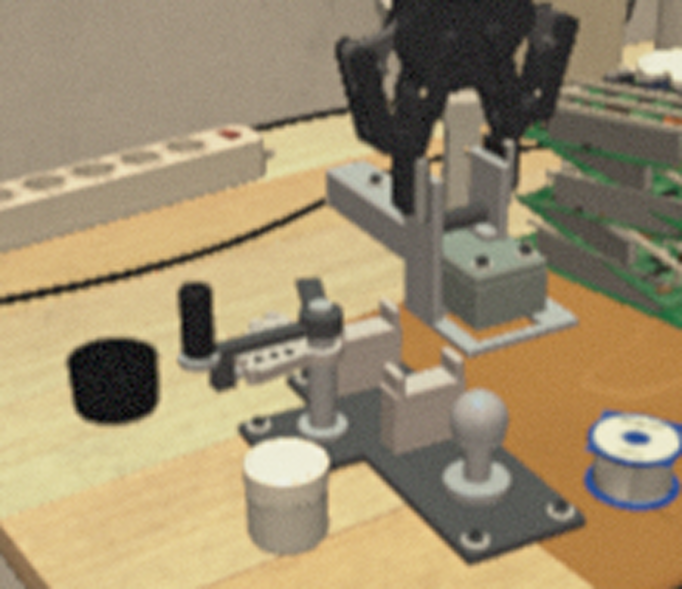

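The tongue hangs level in the fingers, about 80 mm above the bare ball at (478,420). The lever still lies in the marked notch, and the jar, reel and cap haven't moved.

```bash
python3 -c "
from plant import hand_in
print(hand_in())"
```

```text
the job is handed in; nothing more can be done
None
```

I handed the job in at about 12 s with the tongue lifted off the ball, held level about 80 mm up with the latch squeezed, the lever in its marked notch, and the jar, reel and cap unmoved in the last picture; the hand-in gave no verdict.

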